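Grip a jar in the thumbwheel jar clamp

TASK

Get the jar ready for opening one-handed: stand the tall screw-top jar upright on the jar clamp's plate, between the V block and the open sliding jaw, and let go of it. Then roll the edge thumbwheel on the clamp's housing with a fingertip, stroke by stroke with its top moving away from the robot, until the jaw holds the jar firmly against the V and the wheel turns no further. Move the jaw only by its wheel, and leave the other things on the worktop where they are.

Things in the scene. Friction and masses are not known exactly. Their poses are not given: they have to be found in the camera images.
- jar: The screw-top jar, loose: upright, round, 44 mm in diameter, 105 mm high, light body with a printed label, dark 20 mm high lid, 0.08 to 0.18 kg. It stands on the worktop left of the clamp, in one of three spots shared with the stain stick and the balm pot. Origin: centre of its underside; z up.
- clamp: The jar clamp, fixed: a dark base plate 104 (x) by 224 (y) by 10 mm (top z = 0.010) with, from -y to +y, a grey V block, the sliding jaw, and a grey housing with the thumbwheel. Origin: on the worktop on the middle line, 109 mm from the V block's end; x points away from the robot, y to its left, both turned by the clamp's yaw (up to 26 degrees), z up.
- seat (a point): Point on the plate's top (x 0, y -0.035, z 0.010 in the clamp's frame) where the centre of the jar's underside lies, to about 1 mm, when the jar is pressed into the V. The V block reaches from y = -0.104 to about -0.03, is 62 mm wide, 50 mm high; its two upright rubber faces stand at 45 degrees to y and open towards +y. Axes as the clamp's.
- jaw: The sliding jaw: upright block 62 mm wide (x), 16 mm thick (y), top 50 mm above the worktop, flat rubber face towards the V. Origin: in that face, on the middle line, 12 mm above the worktop; axes as the clamp's. It closes along -y. Spare room for the jar between V and jaw = its y in the clamp's frame + 0.013 m; 12 to 22 mm at the start.
- wheel_top (a point): Topmost point of the thumbwheel's rim (x 0, y 0.075, z 0.075 in the clamp's frame, axes as the clamp's); it stays there as the wheel turns. The housing round it spans x -0.042 to 0.042, y 0.047 to 0.103, flat top at z = 0.064, with round guard cheeks on both sides of the wheel (in y) up to z = 0.070. The wheel does not give; a press of 4 to 8 N while drawing is enough.
- thumbwheel (a joint): Wheel angle, rad. Rubber-rimmed wheel, 70 mm in diameter, 24 mm wide, axle along the clamp's y; only its top stands out, too little to pinch. Grows as the top moves to the clamp's +x (away from the robot), which closes the jaw 8 mm per rad. Needs about 2 N at the rim, stays where left; a stroke gives 0.5 to 1 rad, 1.5 to 2.8 rad are needed in all. Once the jar is gripped it stops and the finger slips.
- stain_stick: Bystander, loose: upright stain-remover stick, 28 mm in diameter, 110 mm high, green cap. Origin: centre of its underside.
- balm_pot: Bystander, loose: low round pot with a grey lid, 69 mm in diameter, 41 mm high. Origin: centre of its underside.
- tape: Bystander, loose: flat roll of adhesive tape, 98 mm in diameter, 25 mm high, lying right of the clamp. Origin: centre of its underside.
Things that resemble listed ones, but are neither listed nor needed, are in the scene too. What is shaped like the jar but turquoise is not meant.

How it is judged:
By the outcome, as a careful person would: the job done as asked, in the order asked, and still so for the second after the job is handed in, with the robot touching nothing.
It also fails if it takes over 67 s, if anything falls off the work surface, if the arm or the gripper's body presses on something with over 40 N, if the wrist force passes 120 N, or if a joint passes its speed limit or range.

ROBOT

A 6-joint arm with a two-finger parallel gripper is mounted at the origin on a cart in front of the work surface, level with it; the furniture and walls round the work are solid. World frame = base frame: x ahead of the robot, y to its left, z up, the work surface at z = 0. Lengths are in m, angles in rad, forces in N, time in s.
With the tool pointing down it reaches from about 0.325 to 0.75 m from the base axis. Payload 7.6 kg.
Tool frame: the origin (TCP) lies between the finger pads; the fingertips stand 14 mm ahead of it and the grasp point (between the pads) lies 5 mm behind it (manip.tip_extent is the distance from the TCP to the fingertips, in m); z points along the fingers, y is the line along which they close (so a half turn about z gives the same grasp; the last joint's range is limited). The gripper opens to 85 mm and grips with 20 to 120 N. Pads are 22 mm wide; open, the fingers measure 114 mm over their backs; the gripper's body (76 mm by 85 mm) begins 54 mm behind the grasp point. The pads swing forward as they close: fully open they stand 13 mm farther back than shut.
Start: joints at [-1.207, 0.052, 1.401, -0, 1.689, -0.07], TCP at [0.221, -0.476, 0.245] pointing down, gripper open.
Joint ranges: [-2.9, 2.9], [-0.91, 2.17], [0.12, 2.37], [-1.06, 4.2], [0.26, 2.73], [-2.93, 2.93]. Speed limits (rad/s): [2.57, 2.57, 3.01, 3.14, 3.14, 3.14].

INTERFACE

Orientations are given as a unit quaternion [x, y, z, w].
In Python, from bench import manip, optics gives the robot as it stands.
- The arm moves only by the tool arm_command, never from a script. Its argument "moves" is a list of rows, each a list of 7 numbers: the shift along the tool's x, y, z in m, then the turn, a rotation vector about the tool's x, y, z in rad, then the gripper command: -1 is shut, 1 is fully open, values between are in proportion. A call has 1 to 20 rows; each row is the pose to reach, as a shift and turn from the pose commanded when the call began, along the tool's axes at that moment; what a row does not reach only later rows make up. A row lasts 1/12 s, in which the tool goes at most 41.7 mm and 7.16 degrees, less where a joint would pass 70% of its speed; a pose out of reach is approached as far as the arm can. A call with a gripper value outside its range is refused whole. The fingers move at their own pace and stop on an object; the grip force is fixed at half the most. Time passes only in rows, so rows that repeat a pose let the fingers close. It gives the time, the measured TCP pose, the force, the opening and the grip force at its end, in the units of the state.
- manip.sense(): the state, without advancing time (a new reading comes with each control period).
- optics.grab_frame(name): name is "scene" or "top" or "wrist"; returns (picture, depth): 400x640x3 uint8, red, green, blue; 400x640 float32, m along the optical axis (not along the pixel's ray), 0 where there is no reading.
- optics.get_calibration(name): a dict with "fx", "fy", "cx", "cy" (pixels), "T" (4x4, takes a point from camera to world coordinates). Camera axes: x right, y down, z forward; pixel columns grow to the right and rows downward; lengths in m; the calibration is good to about 2 mm. A picture is of the moment at which its call begins: read the wrist's pose just before it. get_calibration takes no time and is no camera call; for the wrist camera it gives the pose at the moment of the call.
- manip.job_done(): hands the job in; it is judged then, once.
Trained networks look in the newest picture that a camera, given by its name, has taken for a name from the list of things; names that differ only in an ending like _2 or _b are one class to them, and where a whole thing is asked for, a point or a joint stands for the part that bears it (a point fixed in the world has none). Each returns a list of dicts, best first, with "conf" (0 to 1); they miss things now and then, are a little off and sometimes report something else, mostly with a low value. They report only what shows in the picture. A call takes as long as a camera call. They do not tell look-alikes from the thing itself.
- optics.boxes_of(camera, target): "location" ([x, y, z] in m, in world coordinates, good to about 4 mm: the middle of the surface that is visible of it).
- optics.spot_point(camera, target): "location" ([x, y, z] in m, in world coordinates, good to about 4 mm: a listed point, or the origin of a listed thing).
The state is a dict: "time_s": time; "joint_positions": joint angles; "joint_vel": joint speeds; "effort": joint torques, N m; "eef_pos": TCP position; "eef_rot": TCP orientation; "ft_force": force on the tool from outside, world axes, zero at the start; "wrist_torque": the same for the moment, N m; "finger_gap": opening from 0.0 (shut) to 1.0 (fully open); "gripper_force": force on a finger pad.
Only numpy, scipy, OpenCV 4.12 (cv2) and the standard library are available. Lean on these libraries where they do the work, as an engineer would, in place of code of your own. Each camera call takes 0.05 s, during which the arm holds its last target. There are 200 camera calls.

## Working session

There is one attempt and no reset: what is moved stays moved. The work goes in short steps, Python scripts to look and compute and a tool call to move; the robot and the scene stay as the last step left them, time stands still between calls to the robot, and variables do not carry over. Pictures are saved under pics/ and viewed, at most 10 in all, crops included, and the job is handed in when it is done.

Besides the shell and the picture viewer there is one more tool, called after "Call:" as name(argument=value, ...) on one line, values as JSON. arm_command: Moves the arm, as the interface text tells. Its arguments: {"type":"object","properties":{"moves":{"type":"array","items":{"type":"array","items":{"type":"number"}}}},"required":["moves"]}

```bash
mkdir -p pics; ls
python3 - <<'E'
from bench import manip, optics
import cv2
for c in ("top","scene"):
    p,d=optics.grab_frame(c); cv2.imwrite(f"pics/{c}1.png",p[:,:,::-1])
    for t in ("jar","seat","jaw","wheel_top","clamp","stain_stick","balm_pot","tape"):
        print(c,t,[(round(r["conf"],2),[round(float(v),3) for v in r["location"]]) for r in optics.spot_point(c,t)][:3])
s=manip.sense(); print(s["time_s"],s["eef_pos"],s["eef_rot"],s["finger_gap"],s["ft_force"])
E
```

```text
pics
top jar [(0.63, [0.527, 0.271, 0.002]), (0.55, [0.439, 0.25, 0.003])]
top seat [(0.9, [0.531, -0.163, 0.009])]
top jaw [(0.7, [0.548, -0.132, 0.013])]
top wheel_top [(0.95, [0.567, -0.065, 0.074])]
top clamp [(0.57, [0.548, -0.131, 0.0])]
top stain_stick [(0.74, [0.53, 0.165, 0.002])]
top balm_pot [(0.97, [0.44, 0.117, -0.002])]
top tape [(0.89, [0.442, -0.447, -0.001])]
scene jar [(0.76, [0.442, 0.246, -0.0]), (0.66, [0.532, 0.27, 0.004])]
scene seat [(0.7, [0.536, -0.165, 0.007])]
scene jaw [(0.43, [0.546, -0.131, 0.011])]
scene wheel_top [(0.93, [0.572, -0.065, 0.074])]
scene clamp [(0.63, [0.547, -0.131, 0.003])]
scene stain_stick []
scene balm_pot [(0.77, [0.436, 0.122, -0.001])]
scene tape [(0.81, [0.437, -0.443, 0.002])]
0.9 [ 0.22068033 -0.47638522  0.24535135] [ 9.76569011e-01  2.15204464e-01 -6.42461717e-07  6.92443422e-05] 0.999277122538442 [0.44606858 0.58500974 0.9348422 ]
```

View pics/top1.png

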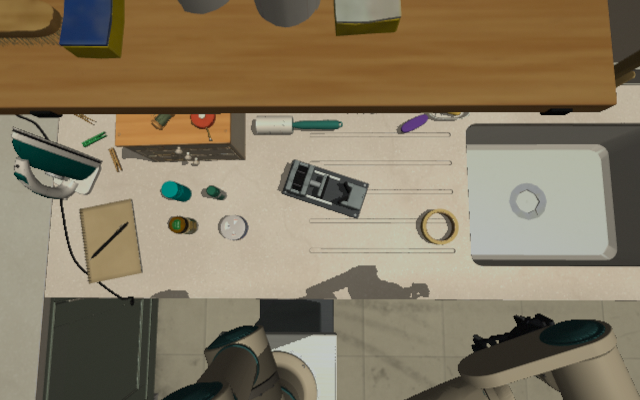

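View pics/scene1.png

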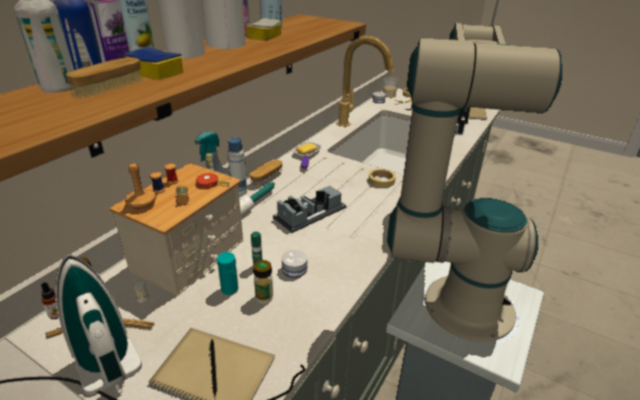

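The top view shows the jar (brown with a dark lid) at px (180,225), the turquoise decoy at (176,190), the stick at (213,192), the pot at (232,228) and the clamp at (325,188), turned about -20°. The scene view agrees, with the jar at (263,280). So the jar is at about (0.44, 0.248).

```bash
cat > h.py <<'E'
from bench import manip, optics
import numpy as np, cv2
from scipy.spatial.transform import Rotation as R
def to(p, psi):
    "tool shift+turn to bring TCP to world p, pointing down, tool x at psi deg"
    s=manip.sense(); r=R.from_quat(s["eef_rot"])
    g=R.from_matrix([[np.cos(psi),np.sin(psi),0],[np.sin(psi),-np.cos(psi),0],[0,0,-1]]) if 0 else R.from_euler("z",psi,degrees=True)*R.from_euler("x",180,degrees=True)
    print(np.round(r.inv().apply(np.array(p)-s["eef_pos"]),4),np.round((r.inv()*g).as_rotvec(),4))
def st():
    s=manip.sense(); print(round(s["time_s"],2),np.round(s["eef_pos"],4),np.round(R.from_quat(s["eef_rot"]).as_matrix()[:,0],3),"f",np.round(s["ft_force"],1),"gap",round(float(s["finger_gap"]),3),"j",np.round(s["joint_positions"],2))
E
python3 - <<'E'
from h import *
s=manip.sense(); T=optics.get_calibration("wrist")["T"]
E=np.eye(4);E[:3,:3]=R.from_quat(s["eef_rot"]).as_matrix();E[:3,3]=s["eef_pos"]
print(np.round(np.linalg.inv(E)@T,3)); print({k:optics.get_calibration("wrist")[k] for k in("fx","cx","cy")})
to((.49,-.12,.30),70)
E
```

```text
[[-0.    -0.949 -0.317  0.081]
 [ 1.    -0.    -0.     0.   ]
 [-0.    -0.317  0.949 -0.128]
 [ 0.     0.     0.     1.   ]]
{'fx': 312.1602693596606, 'cx': 319.7655805993232, 'cy': 206.18318416549928}
[ 0.3942 -0.2102 -0.0547] [ 1.000e-04  1.000e-04 -7.879e-01]
```

Call:
arm_command(moves=[[0.45,-0.216,-0.055,0,0,-0.788,1],[0.45,-0.216,-0.055,0,0,-0.788,1],[0.45,-0.216,-0.055,0,0,-0.788,1],[0.45,-0.216,-0.055,0,0,-0.788,1],[0.45,-0.216,-0.055,0,0,-0.788,1],[0.45,-0.216,-0.055,0,0,-0.788,1],[0.45,-0.216,-0.055,0,0,-0.788,1],[0.45,-0.216,-0.055,0,0,-0.788,1],[0.45,-0.216,-0.055,0,0,-0.788,1],[0.45,-0.216,-0.055,0,0,-0.788,1],[0.45,-0.216,-0.055,0,0,-0.788,1],[0.45,-0.216,-0.055,0,0,-0.788,1],[0.45,-0.216,-0.055,0,0,-0.788,1],[0.45,-0.216,-0.055,0,0,-0.788,1],[0.45,-0.216,-0.055,0,0,-0.788,1],[0.45,-0.216,-0.055,0,0,-0.788,1]])

```text
time_s: 2.23
eef_pos: [0.5377, -0.0923, 0.3002]
eef_rot: [0.82, 0.573, -0.0, 0.0]
ft_force: [0.1, 0.5, -0.5]
finger_gap: 0.998
gripper_force: 0.0
```

Run:
```python
from h import *
st()
p,d=optics.grab_frame("wrist"); cv2.imwrite("pics/w1.png",p[:,:,::-1]); np.save("w1d.npy",d)
c=optics.get_calibration("wrist")
for t in ("seat","jaw","wheel_top","clamp"):
    print(t,[(round(r["conf"],2),[round(float(v),4) for v in r["location"]]) for r in optics.spot_point("wrist",t)][:3])
v,u=np.mgrid[:400,:640]
P=np.stack([(u-c["cx"])*d/c["fx"],(v-c["cy"])*d/c["fy"],d],-1)@c["T"][:3,:3].T+c["T"][:3,3]
near=(d>0)&(np.hypot(P[...,0]-.545,P[...,1]+.13)<.16)
# V/jaw tops z~.05, housing top .064, plate .010
for lo,hi,n in ((.046,.054,"V+jaw"),(.060,.067,"housing"),(.068,.079,"wheel"),(.006,.014,"plate")):
    m=near&(P[...,2]>lo)&(P[...,2]<hi); q=P[m][:,:2].astype(np.float32)
    print(n,m.sum(),cv2.minAreaRect(q),q.mean(0))
to((.44,.248,.20),25)
```

```text
2.23 [ 0.5377 -0.0923  0.3002] [ 0.343  0.939 -0.   ] f [ 0.1  0.5 -0.5] gap 0.998 j [-0.24  0.1   1.24 -0.    1.8   0.11]
seat [(0.73, [0.5327, -0.1627, 0.0143])]
jaw [(0.75, [0.5475, -0.1301, 0.0142])]
wheel_top [(0.59, [0.5716, -0.0647, 0.0738])]
clamp [(0.87, [0.5463, -0.1293, 0.0019])]
V+jaw 2599 ((0.5455955266952515, -0.13218125700950623), (0.2073643058538437, 0.08343768864870071), 71.75215911865234) [ 0.5353814  -0.16078806]
housing 1560 ((0.5686603784561157, -0.0614728219807148), (0.056033145636320114, 0.083119697868824), 71.1264877319336) [ 0.5690428  -0.06040016]
wheel 1056 ((0.5687596797943115, -0.06230905279517174), (0.046715717762708664, 0.05216072127223015), 17.92584991455078) [ 0.5692007 -0.0611637]
plate 5058 ((0.5462700128555298, -0.1297217607498169), (0.22321565449237823, 0.10396438837051392), 71.4161376953125) [ 0.5434958  -0.13095175]
[ 0.2858 -0.2087  0.1004] [ 4.00e-04 -1.00e-04  7.84e-01]
```

View pics/w1.png

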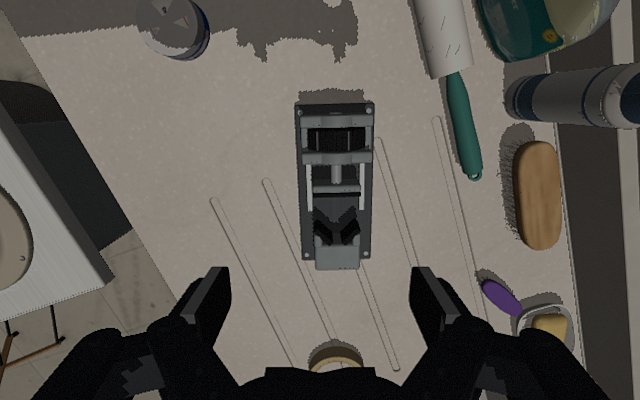

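The wrist view shows the clamp upright in the image: V at (337,230), jaw at (337,187), wheel at (337,140). The fits give an origin of (0.545,-0.1325), a yaw of -18.5° and about 16 mm of room.

Call:
arm_command(moves=[[0.286,-0.209,0.1,0,0,0.784,1],[0.286,-0.209,0.1,0,0,0.784,1],[0.286,-0.209,0.1,0,0,0.784,1],[0.286,-0.209,0.1,0,0,0.784,1],[0.286,-0.209,0.1,0,0,0.784,1],[0.286,-0.209,0.1,0,0,0.784,1],[0.286,-0.209,0.1,0,0,0.784,1],[0.286,-0.209,0.1,0,0,0.784,1],[0.286,-0.209,0.1,0,0,0.784,1],[0.286,-0.209,0.1,0,0,0.784,1],[0.286,-0.209,0.1,0,0,0.784,1],[0.286,-0.209,0.1,0,0,0.784,1],[0.286,-0.209,0.1,0,0,0.784,1],[0.286,-0.209,0.1,0,0,0.784,1]])

```text
time_s: 3.65
eef_pos: [0.4404, 0.2478, 0.201]
eef_rot: [0.976, 0.216, 0.001, 0.0]
ft_force: [0.8, -0.0, -0.4]
finger_gap: 1.003
gripper_force: 0.0
```

Run:
```python
from h import *
st()
p,d=optics.grab_frame("wrist"); cv2.imwrite("pics/w2.png",p[:,:,::-1])
c=optics.get_calibration("wrist")
for t in ("jar","stain_stick","balm_pot"):
    print(t,[(round(r["conf"],2),[round(float(v),4) for v in r["location"]]) for r in optics.spot_point("wrist",t)][:3])
v,u=np.mgrid[:400,:640]
P=np.stack([(u-c["cx"])*d/c["fx"],(v-c["cy"])*d/c["fy"],d],-1)@c["T"][:3,:3].T+c["T"][:3,3]
m=(d>0)&(np.hypot(P[...,0]-.44,P[...,1]-.248)<.045)&(P[...,2]>.1)&(P[...,2]<.112)
print(m.sum(),cv2.minEnclosingCircle(P[m][:,:2].astype(np.float32)),P[m].mean(0))
```

```text
3.65 [0.4404 0.2478 0.201 ] [0.907 0.422 0.001] f [ 0.8 -0.  -0.4] gap 1.003 j [ 0.44  0.01  1.53 -0.    1.6   1.57]
jar [(0.89, [0.4433, 0.2454, -0.0002]), (0.58, [0.5328, 0.2705, -0.0025])]
stain_stick [(0.59, [0.5287, 0.1583, 0.0007])]
balm_pot [(0.66, [0.4351, 0.1242, -0.0007])]
2359 ((0.4402393698692322, 0.24628464877605438), 0.021992210298776627) [0.44158002 0.24685242 0.1046294 ]
```

View pics/w2.png

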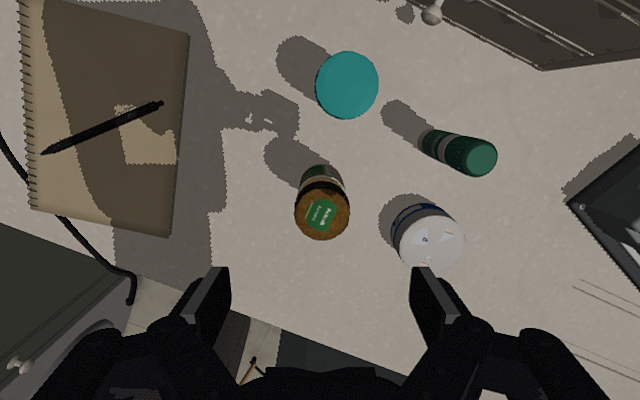

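The jar is at (322,203), with its lid circle centred at (0.4402,0.2463) and its top at z 0.105. The fingers have room on both sides.

Call:
arm_command(moves=[[-0.001,0.001,0.04,0,0,0,1],[-0.001,0.001,0.075,0,0,0,1],[-0.001,0.001,0.105,0,0,0,1],[-0.001,0.001,0.128,0,0,0,1],[-0.001,0.001,0.139,0,0,0,1],[-0.001,0.001,0.139,0,0,0,1],[-0.001,0.001,0.139,0,0,0,-1],[-0.001,0.001,0.139,0,0,0,-1],[-0.001,0.001,0.139,0,0,0,-1],[-0.001,0.001,0.139,0,0,0,-1],[-0.001,0.001,0.139,0,0,0,-1],[-0.001,0.001,0.139,0,0,0,-1],[-0.001,0.001,0.139,0,0,0,-1],[-0.001,0.001,0.139,0,0,0,-1],[-0.001,0.001,0.139,0,0,0,-1]])

```text
time_s: 5.1
eef_pos: [0.4403, 0.2481, 0.0633]
eef_rot: [0.976, 0.217, 0.002, -0.0]
ft_force: [-0.2, -0.4, 6.5]
finger_gap: 0.502
gripper_force: 58.3
```

Run:
```python
from h import *
st(); to((.536,-.160,.17),71.5)
```

```text
5.1 [0.4403 0.2481 0.0633] [0.906 0.424 0.004] f [-0.2 -0.4  6.5] gap 0.502 j [ 0.44  0.14  1.68 -0.    1.32  1.57]
[-0.0859  0.4102 -0.1069] [ 0.0017 -0.0034 -0.8101]
```

Call:
arm_command(moves=[[0,0,-0.04,0,0,0,-1],[0,0,-0.08,0,0,0,-1],[0,0,-0.107,0,0,0,-1],[0,0,-0.107,0,0,0,-1],[-0.006,0.03,-0.107,0.002,-0.003,-0.06,-1],[-0.014,0.065,-0.107,0.002,-0.003,-0.13,-1],[-0.021,0.1,-0.107,0.002,-0.003,-0.2,-1],[-0.029,0.14,-0.107,0.002,-0.003,-0.28,-1],[-0.038,0.18,-0.107,0.002,-0.003,-0.36,-1],[-0.046,0.22,-0.107,0.002,-0.003,-0.44,-1],[-0.055,0.26,-0.107,0.002,-0.003,-0.52,-1],[-0.063,0.3,-0.107,0.002,-0.003,-0.6,-1],[-0.071,0.34,-0.107,0.002,-0.003,-0.68,-1],[-0.08,0.38,-0.107,0.002,-0.003,-0.76,-1],[-0.086,0.41,-0.107,0.002,-0.003,-0.81,-1],[-0.086,0.41,-0.107,0.002,-0.003,-0.81,-1],[-0.086,0.41,-0.107,0.002,-0.003,-0.81,-1],[-0.086,0.41,-0.107,0.002,-0.003,-0.81,-1],[-0.086,0.41,-0.107,0.002,-0.003,-0.81,-1]])

```text
time_s: 6.68
eef_pos: [0.5349, -0.1591, 0.168]
eef_rot: [0.811, 0.585, -0.002, -0.001]
ft_force: [1.1, -0.2, -1.7]
finger_gap: 0.503
gripper_force: 59.9
```

Run:
```python
from h import *
st(); to((.5358,-.160,.0735),71.5)
p,d=optics.grab_frame("wrist"); cv2.imwrite("pics/w3.png",p[:,:,::-1])
```

```text
6.68 [ 0.5349 -0.1591  0.168 ] [ 0.317  0.949 -0.002] f [ 1.1 -0.2 -1.7] gap 0.503 j [-0.35  0.18  1.41 -0.    1.55 -0.03]
[-0.0005  0.0015  0.0945] [-0.0036  0.0016  0.0008]
```

View pics/w3.png

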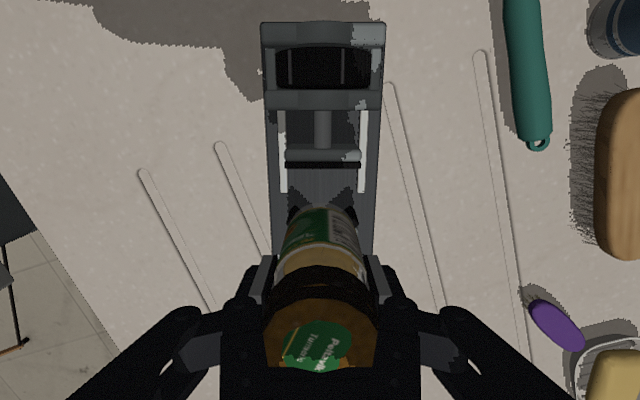

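The jar is held upright above the slot, with its axis at column 321 and the clamp's middle line at about 322. I'll lower it now.

Call:
arm_command(moves=[[0,0.001,0.03,-0.004,0.002,0,-1],[0,0.001,0.06,-0.004,0.002,0,-1],[0,0.001,0.075,-0.004,0.002,0,-1],[0,0.001,0.083,-0.004,0.002,0,-1],[0,0.001,0.088,-0.004,0.002,0,-1],[0,0.001,0.09,-0.004,0.002,0,-1],[0,0.001,0.09,-0.004,0.002,0,-1],[0,0.001,0.09,-0.004,0.002,0,-1]])

```text
time_s: 7.4
eef_pos: [0.5365, -0.1607, 0.0797]
eef_rot: [0.812, 0.584, 0.001, 0.001]
ft_force: [0.8, 0.8, -1.3]
finger_gap: 0.498
gripper_force: 59.9
```

```bash
python3 -c "
from h import *
st(); to((.5358,-.160,.0735),71.5)"
```

```text
7.4 [ 0.5365 -0.1607  0.0797] [ 0.317  0.948 -0.   ] f [ 0.8  0.8 -1.3] gap 0.498 j [-0.36  0.26  1.5   0.    1.37 -0.03]
[ 0.0004 -0.0009  0.0062] [0.0035 0.0001 0.0001]
```

Call:
arm_command(moves=[[0,0,0.002,0,0,0,-1],[0,0,0.004,0,0,0,-1],[0,0,0.005,0,0,0,-1],[0,0,0.006,0,0,0,-1],[0,0,0.006,0,0,0,-1],[0,0,0.006,0,0,0,-1]])

```text
time_s: 7.9
eef_pos: [0.5359, -0.1607, 0.0733]
eef_rot: [0.812, 0.584, 0.001, 0.001]
ft_force: [-3.2, 0.0, 5.4]
finger_gap: 0.499
gripper_force: 60.1
```

Call:
arm_command(moves=[[0,0,0,0,0,0,0.1],[0,0,0,0,0,0,0.2],[0,0,0,0,0,0,0.4],[0,0,0,0,0,0,0.7],[0,0,0,0,0,0,0.7],[0,0,0,0,0,0,0.7],[0,0,-0.02,0,0,0,0.7],[0,0,-0.05,0,0,0,0.7],[0,0,-0.09,0,0,0,0.7],[0.01,0,-0.13,0,0,0,0.7],[0.03,0,-0.14,0,0,0,0.7],[0.06,0,-0.14,0,0,0,0.7],[0.06,0,-0.14,0,0,0,0.7],[0.06,0,-0.14,0,0,0,-1],[0.06,0,-0.14,0,0,0,-1],[0.06,0,-0.14,0,0,0,-1],[0.06,0,-0.14,0,0,0,-1],[0.06,0,-0.14,0,0,0,-1]])

```text
time_s: 9.4
eef_pos: [0.5544, -0.1043, 0.212]
eef_rot: [0.812, 0.584, 0.0, 0.0]
ft_force: [0.2, 0.0, -0.3]
finger_gap: 0.134
gripper_force: 0.0
```

Run:
```python
from h import *
st(); print(manip.tip_extent)
p,d=optics.grab_frame("wrist"); cv2.imwrite("pics/w4.png",p[:,:,::-1])
c=optics.get_calibration("wrist")
v,u=np.mgrid[:400,:640]
P=np.stack([(u-c["cx"])*d/c["fx"],(v-c["cy"])*d/c["fy"],d],-1)@c["T"][:3,:3].T+c["T"][:3,3]
a=np.radians(-18.5); X=np.array([np.cos(a),np.sin(a)]);Y=np.array([-np.sin(a),np.cos(a)])
O=np.array([.545,-.1325]); Q=np.stack([(P[...,:2]-O)@X,(P[...,:2]-O)@Y,P[...,2]],-1)
m=(d>0)&(np.hypot(Q[...,0],Q[...,1]+.03)<.05)&(Q[...,2]>.109)&(Q[...,2]<.122)
print("lid",m.sum(),cv2.minEnclosingCircle(Q[m][:,:2].astype(np.float32)),Q[m].mean(0))
m=(d>0)&(abs(Q[...,0])<.045)&(Q[...,1]>.04)&(Q[...,1]<.11)&(Q[...,2]>.068)&(Q[...,2]<.08)
print("wheel",m.sum(),np.percentile(Q[m],[2,50,98],axis=0).round(4))
m=(d>0)&(abs(Q[...,0])<.035)&(Q[...,1]>-.01)&(Q[...,1]<.04)&(Q[...,2]>.046)&(Q[...,2]<.054)
print("jaw top",m.sum(),np.percentile(Q[m],[2,50,98],axis=0).round(4) if m.any() else "")
w=O+.075*Y; print(w); g=w-.018*X; to((*g,.12),71.5); to((*g,.09),71.5)
```

```text
9.4 [ 0.5544 -0.1043  0.212 ] [ 0.318  0.948 -0.   ] f [ 0.2  0.  -0.3] gap 0.134 j [-0.25  0.17  1.34 -0.    1.63  0.07]
0.014
lid 1040 ((0.0016219043172895908, -0.030178582295775414), 0.021954499185085297) [-6.74250967e-05 -2.83160275e-02  1.14696094e-01]
wheel 1839 [[-0.0186  0.05    0.0681]
 [ 0.0004  0.0759  0.0715]
 [ 0.0193  0.1001  0.0759]]
jaw top 1043 [[-0.029  -0.0088  0.0465]
 [ 0.0004  0.0103  0.0491]
 [ 0.0298  0.0178  0.0515]]
[ 0.56879785 -0.06137573]
[ 0.0451 -0.0181  0.0921] [ 0.0007  0.0001 -0.001 ]
[ 0.0451 -0.0181  0.1221] [ 0.0007  0.0001 -0.001 ]
```

View pics/w4.png

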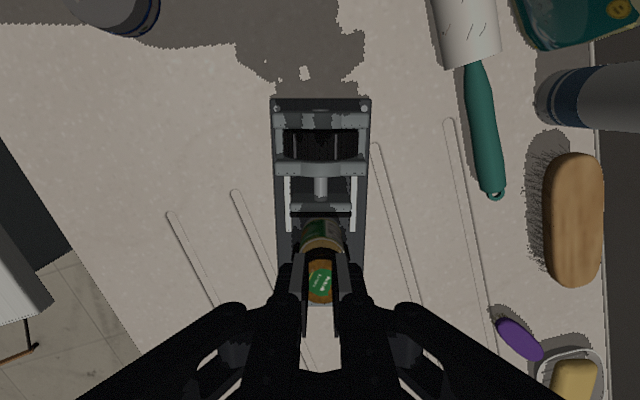

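The jar stands upright at clamp (0.001,-0.030), about 5 mm short of the V and with the jaw open. The wheel is at px (320,145). I'll go to the near side of the wheel top.

Call:
arm_command(moves=[[0.02,-0.006,0.03,0,0,0,-1],[0.045,-0.014,0.06,0,0,0,-1],[0.045,-0.014,0.09,0,0,0,-1],[0.045,-0.014,0.11,0,0,0,-1],[0.045,-0.014,0.118,0,0,0,-1],[0.045,-0.014,0.12,0,0,0,-1],[0.045,-0.014,0.12,0,0,0,-1],[0.045,-0.014,0.12,0,0,0,-1]])

```text
time_s: 10.12
eef_pos: [0.5567, -0.057, 0.0941]
eef_rot: [0.812, 0.584, 0.001, 0.001]
ft_force: [0.0, -0.5, -0.1]
finger_gap: 0.0
gripper_force: 0.0
```

Call:
arm_command(moves=[[0,0,0.001,0,0,0,-1],[0,0,0.002,0,0,0,-1],[0,0,0.003,0,0,0,-1],[0,0,0.003,0,0,0,-1]])

```text
time_s: 10.45
eef_pos: [0.5559, -0.0566, 0.0895]
eef_rot: [0.812, 0.584, 0.0, 0.001]
ft_force: [0.5, 0.1, 0.2]
finger_gap: -0.001
gripper_force: 0.0
```

Call:
arm_command(moves=[[0,0,0.001,0,0,0,-1],[0,0,0.001,0,0,0,-1],[0,0,0.001,0,0,0,-1]])

```text
time_s: 10.7
eef_pos: [0.5557, -0.0565, 0.0883]
eef_rot: [0.812, 0.584, 0.0, 0.0]
ft_force: [0.2, 0.1, -0.5]
finger_gap: -0.001
gripper_force: 0.0
```

Call:
arm_command(moves=[[0,0,0.001,0,0,0,-1],[0,0,0.001,0,0,0,-1],[0,0,0.001,0,0,0,-1]])

```text
time_s: 10.95
eef_pos: [0.5559, -0.0565, 0.0879]
eef_rot: [0.812, 0.584, 0.001, 0.001]
ft_force: [-1.9, -0.7, 4.3]
finger_gap: -0.003
gripper_force: 2.4
```

Call:
arm_command(moves=[[0,0.002,0.0005,0,0,0,-1],[0,0.005,0.0005,0,0,0,-1],[0,0.008,0.0005,0,0,0,-1],[0,0.011,0.0005,0,0,0,-1],[0,0.014,0.0005,0,0,0,-1]])

```text
time_s: 11.37
eef_pos: [0.5703, -0.0613, 0.0889]
eef_rot: [0.812, 0.584, 0.001, 0.002]
ft_force: [-2.4, 0.3, 10.4]
finger_gap: -0.002
gripper_force: 5.2
```

Call:
arm_command(moves=[[0,0.003,0,0,0,0,-1],[0,0.006,0,0,0,0,-1],[0,0.009,0,0,0,0,-1],[0,0.012,0.0005,0,0,0,-1],[0,0.014,0.001,0,0,0,-1],[0,0.014,0.001,0,0,0,-1]])

```text
time_s: 11.87
eef_pos: [0.5839, -0.0659, 0.0875]
eef_rot: [0.812, 0.584, 0.002, 0.002]
ft_force: [1.1, -0.8, 7.2]
finger_gap: -0.0
gripper_force: 3.7
```

```bash
cat > jaw.py <<'E'
from h import *
import sys
st()
c=optics.get_calibration("wrist"); p,d=optics.grab_frame("wrist")
v,u=np.mgrid[:400,:640]
P=np.stack([(u-c["cx"])*d/c["fx"],(v-c["cy"])*d/c["fy"],d],-1)@c["T"][:3,:3].T+c["T"][:3,3]
a=np.radians(-18.5); X=np.array([np.cos(a),np.sin(a)]);Y=np.array([-np.sin(a),np.cos(a)])
O=np.array([.545,-.1325]); Q=np.stack([(P[...,:2]-O)@X,(P[...,:2]-O)@Y,P[...,2]],-1)
for n,y0,y1,z0,z1 in (("lid",-.07,.01,.109,.122),("jawtop",-.03,.035,.047,.053)):
    m=(d>0)&(abs(Q[...,0])<.028)&(Q[...,1]>y0)&(Q[...,1]<y1)&(Q[...,2]>z0)&(Q[...,2]<z1)&((n=="lid")|(abs(Q[...,0])>.023))
    print(n,m.sum(),np.percentile(Q[m],[3,50,97],axis=0).round(4).tolist() if m.any() else "")
if len(sys.argv)>1: cv2.imwrite(sys.argv[1],p[:,:,::-1])
E
python3 jaw.py pics/w5.png
```

```text
11.87 [ 0.5839 -0.0659  0.0875] [0.318 0.948 0.   ] f [ 1.1 -0.8  7.2] gap -0.0 j [-0.18  0.33  1.41 -0.    1.4   0.15]
lid 0 
jawtop 0
```

View pics/w5.png

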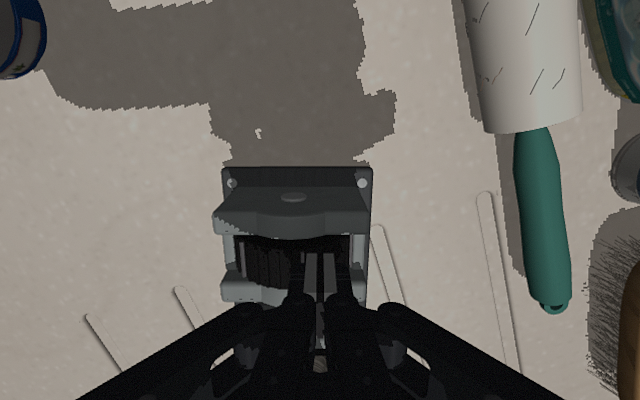

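Call:
arm_command(moves=[[0,0,-0.012,0,0,0,-1],[0,-0.01,-0.015,0,0,0,-1],[0,-0.028,-0.015,0,0,0,-1],[0,-0.028,-0.015,0,0,0,-1],[0,-0.028,-0.006,0,0,0,-1],[0,-0.028,-0.003,0,0,0,-1],[0,-0.028,-0.001,0,0,0,-1],[0,-0.028,-0.0005,0,0,0,-1],[0,-0.025,-0.001,0,0,0,-1],[0,-0.022,-0.001,0,0,0,-1],[0,-0.018,-0.0015,0,0,0,-1],[0,-0.014,-0.0015,0,0,0,-1],[0,-0.01,-0.0015,0,0,0,-1],[0,-0.006,-0.001,0,0,0,-1],[0,-0.003,-0.0005,0,0,0,-1],[0,0,0,0,0,0,-1],[0,0,0,0,0,0,-1]])

```text
time_s: 13.33
eef_pos: [0.5844, -0.0661, 0.0873]
eef_rot: [0.812, 0.584, 0.002, 0.002]
ft_force: [2.1, -0.5, 9.4]
finger_gap: 0.004
gripper_force: 4.2
```

Run:
```python
from h import *
st()
O=np.array([.545,-.1325]);Y=np.array([.3173,.9483])
for c in("top","scene"):
    p,d=optics.grab_frame(c)
    for t in("jaw","jar"):
        for r in optics.spot_point(c,t)[:3]: print(c,t,round(r["conf"],2),np.round(r["location"],4),"clamp y",round(float((np.array(r["location"])[:2]-O)@Y),4))
    if c=="scene": cv2.imwrite("pics/s2.png",cv2.resize(p[150:260,240:400,::-1],None,fx=5,fy=5))
```

```text
13.33 [ 0.5844 -0.0661  0.0873] [0.318 0.948 0.   ] f [ 2.1 -0.5  9.4] gap 0.004 j [-0.18  0.33  1.41 -0.    1.4   0.15]
top jaw 0.7 [ 0.5422 -0.1459  0.0133] clamp y -0.0136
top jar 0.67 [ 0.536  -0.1637  0.0086] clamp y -0.0324
top jar 0.61 [ 5.260e-01  2.671e-01 -1.000e-04] clamp y 0.3729
scene jaw 0.64 [ 0.5424 -0.1432  0.0131] clamp y -0.011
scene jar 0.92 [ 0.5386 -0.1659  0.0085] clamp y -0.0337
scene jar 0.87 [0.5296 0.2745 0.0019] clamp y 0.3811
```

View pics/s2.png

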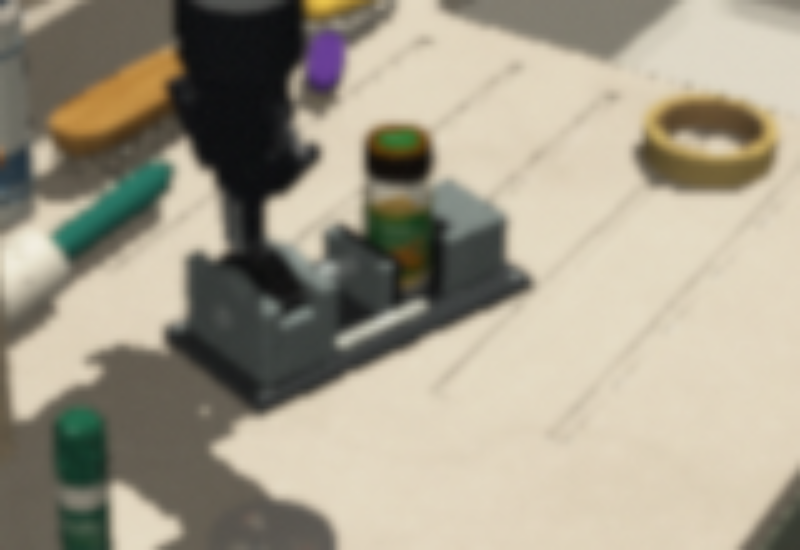

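The jaw has almost reached the jar: jaw y is about -0.012, and the jar stands upright at (400,210) in the crop. Another stroke, reading the force halfway through.

Call:
arm_command(moves=[[0,0,-0.012,0,0,0,-1],[0,-0.01,-0.015,0,0,0,-1],[0,-0.028,-0.015,0,0,0,-1],[0,-0.028,-0.015,0,0,0,-1],[0,-0.028,-0.006,0,0,0,-1],[0,-0.028,-0.003,0,0,0,-1],[0,-0.028,-0.001,0,0,0,-1],[0,-0.028,-0.0005,0,0,0,-1],[0,-0.025,-0.001,0,0,0,-1],[0,-0.022,-0.001,0,0,0,-1],[0,-0.018,-0.0015,0,0,0,-1],[0,-0.014,-0.0015,0,0,0,-1]])

```text
time_s: 14.63
eef_pos: [0.5691, -0.0607, 0.0888]
eef_rot: [0.812, 0.584, -0.0, -0.0]
ft_force: [-9.4, 3.3, 16.4]
finger_gap: -0.001
gripper_force: 8.8
```

Call:
arm_command(moves=[[0,0.004,0,0,0,0,-1],[0,0.008,0.0005,0,0,0,-1],[0,0.011,0.001,0,0,0,-1]])

```text
time_s: 14.88
eef_pos: [0.5803, -0.0644, 0.0883]
eef_rot: [0.812, 0.584, 0.001, 0.0]
ft_force: [-6.8, 2.2, 14.0]
finger_gap: 0.003
gripper_force: 6.4
```

Call:
arm_command(moves=[[0,0.003,0.0005,0,0,0,-1],[0,0.003,0.0005,0,0,0,-1]])

```text
time_s: 15.05
eef_pos: [0.5838, -0.0657, 0.0874]
eef_rot: [0.812, 0.584, 0.001, 0.001]
ft_force: [-2.7, 0.8, 12.4]
finger_gap: 0.005
gripper_force: 5.5
```

The tangential force rose to about 10 N, so the finger looks to be slipping. One more stroke to confirm the wheel is at its stop.

Call:
arm_command(moves=[[0,0,-0.012,0,0,0,-1],[0,-0.01,-0.015,0,0,0,-1],[0,-0.028,-0.015,0,0,0,-1],[0,-0.028,-0.015,0,0,0,-1],[0,-0.028,-0.006,0,0,0,-1],[0,-0.028,-0.003,0,0,0,-1],[0,-0.028,-0.001,0,0,0,-1],[0,-0.028,-0.0005,0,0,0,-1],[0,-0.025,-0.001,0,0,0,-1],[0,-0.022,-0.001,0,0,0,-1]])

```text
time_s: 15.88
eef_pos: [0.5606, -0.0582, 0.0881]
eef_rot: [0.812, 0.584, -0.001, -0.001]
ft_force: [-22.0, 4.9, 24.1]
finger_gap: 0.001
gripper_force: 12.9
```

Call:
arm_command(moves=[[0,0.004,-0.0005,0,0,0,-1],[0,0.008,-0.0005,0,0,0,-1],[0,0.012,-0.0005,0,0,0,-1]])

```text
time_s: 16.13
eef_pos: [0.5731, -0.062, 0.0889]
eef_rot: [0.812, 0.584, 0.0, -0.0]
ft_force: [-10.0, 3.8, 16.0]
finger_gap: -0.001
gripper_force: 8.2
```

Call:
arm_command(moves=[[0,0.004,0.0005,0,0,0,-1],[0,0.007,0.001,0,0,0,-1],[0,0.007,-0.01,0,0,0,-1],[0,0.007,-0.04,0,0,0,-1],[0,0.007,-0.08,0,0,0,-1],[0.015,0,-0.12,0,0,0,-1],[0.03,-0.01,-0.15,0,0,0,-1],[0.03,-0.01,-0.15,0,0,0,-1],[0.03,-0.01,-0.15,0,0,0,-1],[0.03,-0.01,-0.15,0,0,0,-1]])

```text
time_s: 16.97
eef_pos: [0.5727, -0.0308, 0.2359]
eef_rot: [0.812, 0.584, -0.0, -0.0]
ft_force: [1.0, 0.4, -1.3]
finger_gap: 0.006
gripper_force: 0.0
```

```bash
python3 jaw.py pics/w6.png
```

```text
16.97 [ 0.5727 -0.0308  0.2359] [ 0.317  0.948 -0.001] f [ 1.   0.4 -1.3] gap 0.006 j [-0.12  0.19  1.27 -0.    1.68  0.21]
lid 147 [[-0.0107, -0.0539, 0.1138], [-0.0058, -0.0441, 0.1147], [-0.0018, -0.0339, 0.1158]]
jawtop 3 [[0.0274, 0.0021, 0.0474], [0.0275, 0.0029, 0.0484], [0.0276, 0.0035, 0.0492]]
```

View pics/w6.png

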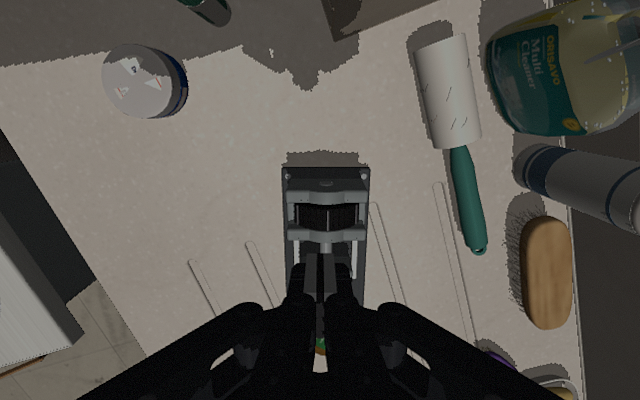

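Wheel px (328,215), jaw rear edge at clamp y 0.003 (face about -0.013, no room left), and the last stroke only slipped (22 N tangential). One final check from the scene camera.

Run:
```python
from h import *
O=np.array([.545,-.1325]);Y=np.array([.3173,.9483])
p,d=optics.grab_frame("scene")
for t in("jaw","jar","tape","balm_pot","stain_stick"):
    for r in optics.spot_point("scene",t)[:1]: print(t,round(r["conf"],2),np.round(r["location"],4),round(float((np.array(r["location"])[:2]-O)@Y),4))
cv2.imwrite("pics/s3.png",cv2.resize(p[150:310,200:400,::-1],None,fx=3.5,fy=3.5))
```

```text
jaw 0.65 [ 0.5415 -0.1457  0.012 ] -0.0136
jar 0.93 [ 0.5373 -0.1663  0.0126] -0.0345
tape 0.59 [ 0.4381 -0.4404 -0.0015] -0.3259
balm_pot 0.67 [ 0.4388  0.1224 -0.0042] 0.208
stain_stick 0.75 [5.276e-01 1.640e-01 1.000e-04] 0.2756
```

View pics/s3.png

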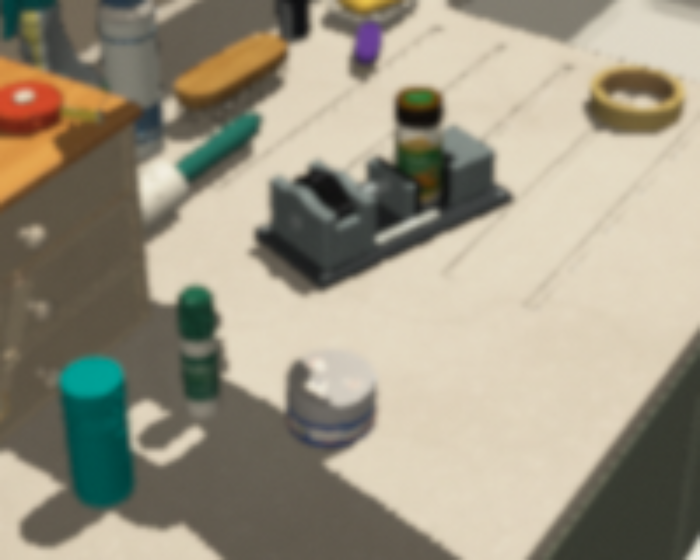

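The jar stands upright, held between the V and the jaw at crop (420,150). The bystanders haven't moved and the arm is clear of everything.

```bash
python3 -c "
from bench import manip
print(manip.job_done())"
```

```text
the job is handed in; nothing more can be done
None
```

The jar stands upright in the clamp, held between the V and the jaw; the thumbwheel is at its stop (the last stroke only slipped), the other things are where they were, and the job was handed in at about 17 s.

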